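# Dry a tote of throttle bodies: roll it into the bay, gate it, lock the blower on

### The arm

A 7-joint arm with a two-finger parallel gripper is mounted at the origin on the work surface. World frame = base frame: x ahead of the robot, y to its left, z up, the work surface at z = 0. Lengths are in mm, angles in rad, forces in N, time in s.
With the tool pointing down it reaches from about 400 to 900 mm from the base axis. Payload 5.6 kg.
Tool frame: the origin (TCP) lies midway between the tips of the shut fingers; the grasp point (between the pads) lies 19 mm behind it; z points along the fingers, y is the line along which they close (so a half turn about z gives the same grasp; the last joint's range is limited). The gripper opens to 92 mm and grips with 3 to 60 N. Pads are 20 mm wide; open, the fingers measure 128 mm over their backs; the gripper's body (75 mm by 189 mm) begins 69 mm behind the grasp point.
Start: joints at [1.169, 0.468, -0.012, 1.603, 0.006, 1.071, -0.056], TCP at [228.208, -608.63, 214.592] pointing down, gripper open.
Joint ranges: [-2.53, 2.53], [-0.31, 2.02], [-1.57, 1.55], [0.28, 2.44], [-1.29, 4.43], [0.15, 1.84], [-2.92, 2.92]. Speed limits (rad/s): [2.57, 2.57, 3.14, 3.14, 3.14, 3.14, 3.14].

### API

Orientations are given as a 3x3 rotation matrix whose columns are the frame's x, y, z axes.
In Python, from station import r gives the robot as it stands.
- The arm moves only by the tool apply_moves, never from a script. Its argument "motion" is a list of rows, each a list of 7 numbers: the turn, a rotation vector about the tool's x, y, z in degrees, then the shift along the tool's x, y, z in cm, then the opening, from -1 (shut) to 1 (fully open). In form: [[ax, ay, az, x, y, z, hand], ...]. A call has 1 to 20 rows; each row shifts and turns the commanded pose from where the row before left it, along the tool's axes as they then stand; what a row does not reach is not made up. A row lasts 1/8 s, in which the tool goes at most 62.5 mm and 10.7 degrees, less where a joint would pass 70% of its speed; a pose out of reach is approached as far as the arm can. A call is refused whole if a number of a shift passes 6.25 or a number of a turn 10.7, either way. A call with a gripper value outside its range is refused whole. The fingers move at their own pace and stop on an object; "force" is the grip in N (left out, the last holds). Time passes only in rows, so rows that do not move let the fingers close. It gives the time, the measured TCP pose, the force, the opening and the grip force at its end, in the units of the state.
- r.state(): the state, without advancing time (a new reading comes with each control period).
- r.capture(name): name is "side" or "top"; returns a dict with "color" (480x640x3 uint8, blue, green, red), "K" (3x3 intrinsics, pixels), "k1" (the pictures are not rectified: a ray, as slopes to the right and down, at radius r is drawn at 1 + k1 r^2 times it, then the intrinsics apply), "rvec" (rotation vector, rad) and "tvec" (3), from world to camera coordinates, as OpenCV has them. Camera axes: x right, y down, z forward; pixel columns grow to the right and rows downward; lengths in mm; the calibration is good to about 2 mm. A picture is of the moment at which its call begins. There is no depth.
- r.hand_in(): hands the job in; it is judged then, once.
Trained networks look in a picture, given as the dict that the camera call returned (one of the last four; its "shot" number tells which), for a name from the list of things; names that differ only in an ending like _2 or _b are one class to them, and where a whole thing is asked for, a point or a joint stands for the part that bears it (a point fixed in the world has none). Each returns a list of dicts, best first, with "score" (0 to 1); they miss things now and then, are a little off and sometimes report something else, mostly with a low value. They report only what shows in the picture. A call takes as long as a camera call.
- r.boxes_of(picture, label): "extent" ([left, top, width, height] in pixels, round what is visible of it).
The state is a dict: "t": time; "q": joint angles; "dq": joint speeds; "joint_torque": joint torques, N m; "ee_pos": TCP position; "tcp_rot": TCP orientation; "contact_force": force on the tool from outside, world axes, zero at the start; "ft_torque": the same for the moment, N m; "finger_gap": finger opening in mm; "grip_force": force on a finger pad.
Only numpy, scipy, OpenCV 4.12 (cv2) and the standard library are available. Lean on these libraries where they do the work, as an engineer would, in place of code of your own. Each camera call takes 0.05 s, during which the arm holds its last target. There are 200 camera calls.

### The job

Push the grey tote along the rollers until it is fully home against the green end wall of the bay, then swing the yellow gate fully across the track behind it. Then switch the blue blower to run by itself: squeeze its orange trigger all the way in, press the red lock button in its side fully home while the trigger is held, and ease the trigger so that the lock holds it on; let go of everything. Leave the bottle, carton, wrench and trumpet where they stand.

Things in the scene. Friction and masses are not known exactly. Their poses are not given: they have to be found in the camera images.
- track: Aluminium roller track, fixed. Origin on the bench under the bay's centre; +y runs along the track to the bay's closed end, +z up. Spans y = -310 to +75 mm. 14 free steel rollers (a pushed tote coasts a little), axes along x, tops 55 mm above the bench. Side rails: inner faces at x = +-62.5 mm, outer 70.5, tops at 68 mm. Green cheeks beside the bay: tops at 90 mm, outer faces x = +-75 mm.
- bay_home (a point): Centre of the bay at roller-top height (55 mm above the bench), axes as the track's. The green end wall's inner face is 68 mm towards +y from here, its top 95 mm above the bench. The tote's origin is at about y = +3 mm from here when it touches that wall.
- tote: Grey open plastic tote, loose on the rollers, 116 mm (x, across the track) by 130 mm (y, along it) by 45 mm high, with two fixed bronze throttle bodies in it (58 mm steel mouths, tops 71 mm above the tote's underside). 0.5 to 1 kg. Origin: centre of its underside; axes as the track's. Its rear wall's outer face is 65 mm towards -y from the origin.
- gate (a joint): Swing gate, rad. 0: open, along the track's +x rail, pointing to the track's -y; 1.57 (stop): closed, pointing to the track's -x, across the track behind the bay. Seen from above it closes clockwise. Stiff hinge (0.06 N m), stays where it is left. Starts at -0.25 to 0, slightly swung outwards.
- gate_hinge (a point): The gate's fixed upright hinge axis, at half the gate plate's height (90 mm above the bench), at x = +85, y = -78 mm in the track's frame; axes as the track's.
- gate_tip (a point): Middle of the free end of the gate's yellow plate, 115 mm from the hinge axis. The plate is 8 mm thick, 40 mm high (70 to 110 mm above the bench); a black knob 12 mm thick, 22 mm high stands on its top edge 108 mm from the hinge.
- blower: Blue barrel-grip blower in a fixed stand. Origin on the bench below the trigger's centre; the barrel lies along y, nozzle to -y (towards the bay), +z up. Barrel 44 mm wide (x = +-22) and 44 mm high (z = 98 to 142 mm), y = -85 to +115 mm, nozzle to -160; two stand clamps round it at y = -55 and +75 mm, 52 mm wide. Orange trigger on top, red button in the -x side.
- trigger_top (a point): Centre of the top face of the orange trigger on top of the barrel; the face is flat, 30 mm (x) by 70 mm (y), 157 mm above the bench at rest; axes as the blower's. The trigger moves straight down.
- trigger (a joint): How far the trigger is squeezed, m: 0 at rest, stop at 0.011. Sprung: about 3 N to start, 6.3 N at the stop. The lock button can pass only while this is above about 0.0085; when locked on, the trigger rests at about 0.006 (face at 151 mm) without being touched.
- button_face (a point): Centre of the outer face of the round red lock button (20 mm diameter) in the barrel's -x side (towards the robot): at rest x = -34, y = 0, z = 124 mm in the blower's frame; pressed along +x to x = -26. Two fingertips 42 mm apart, the gripper leaned about 36 degrees so that the button's finger is lower, can work both: move the arm down on the trigger, then along +x; lift straight up to ease.
- lock_button (a joint): How far the button is pressed, m: 0 at rest, stop at 0.008. Light spring (0.6 to 1.6 N), damped: springs back in about half a second. Blocked within 1 mm unless the trigger is squeezed. It must still be in while the trigger is eased; then the latch keeps it at about 0.0065 or more. Squeezing the trigger again lets it out.
- cleaner: Bystander: pink bottle with a white cap, 60 mm diameter, 145 mm high; origin under its centre.
- parts_carton: Bystander: open cardboard carton of parts, 120 x 160 x 60 mm; origin under its centre.
- wrench: Bystander: steel wrench lying flat, 170 mm long; origin under its middle.
- trumpet: Bystander: polished intake trumpet standing on its small end, 68 mm wide at the top, 69 mm high; origin under its centre.

How it is judged (in metres and radians):
On the way, in this order (a step that is already met when the one before it is completed fails the run):
1. the tote is home in the bay, at rest (y of tote in the frame of bay_home between -0.012 and 0.012 m and x of tote in the frame of bay_home between -0.012 and 0.012 m and z of tote in the frame of bay_home below 0.008 m and angle between tote's own z axis and vertical below 0.1 rad and linear speed of tote below 0.03 m/s), for 0.2 s.
2. the gate is swung across behind it (above 1.4 rad), the tote still home (all of step 1 and value of joint gate above 1.4 rad), for 0.2 s.
3. the lock button is pressed fully home while the trigger is squeezed all the way in (value of joint trigger above 0.0088 m and value of joint lock_button above 0.0068 m), for 0.05 s.
4. the trigger is eased and rests on the lock, untouched (value of joint trigger between 0.0045 and 0.0078 m and value of joint lock_button above 0.005 m and contact force between trigger and the fingers below 0.3 N), for 0.3 s.
At the end, for the whole second after the job is handed in: The tote stands level on the rollers within 12 mm of the bay's home point, at rest; the gate is closed (above 1.4 rad); the trigger is held on by the lock (4.5 to 7.8 mm in) with the button still in (above 5 mm) (all of step 2 and value of joint trigger between 0.0045 and 0.0078 m and value of joint lock_button above 0.005 m); the robot touches nothing.
It fails at once if the bottle is moved more than 30 mm or tipped over (distance of cleaner from where it was at the start of the episode above 0.03 m or angle between cleaner's own z axis and vertical above 0.4 rad).
It fails at once if the carton is moved more than 30 mm or tipped over (distance of parts_carton from where it was at the start of the episode above 0.03 m or angle between parts_carton's own z axis and vertical above 0.4 rad).
It fails at once if the wrench is moved more than 30 mm or tipped over (distance of wrench from where it was at the start of the episode above 0.03 m or angle between wrench's own z axis and vertical above 0.4 rad).
It fails at once if the trumpet is moved more than 30 mm or tipped over (distance of trumpet from where it was at the start of the episode above 0.03 m or angle between trumpet's own z axis and vertical above 0.4 rad).
It also fails if it takes over 59 s, if anything falls off the work surface, if the arm or the gripper's body presses on something with over 40 N, if the wrist force passes 120 N, or if a joint passes its speed limit or range.

## Working session

There is one attempt and no reset: what is moved stays moved. The work goes in short steps, Python scripts to look and compute and a tool call to move; the robot and the scene stay as the last step left them, time stands still between calls to the robot, and variables do not carry over. Pictures are saved under pics/ and viewed, at most 10 in all, crops included, and the job is handed in when it is done.

Besides the shell and the picture viewer there is one more tool, called after "Emit:" as a command line: name --pt "numbers of a row" for each row, then --argument value for the rest. apply_moves: Moves the arm, as the interface text tells. Its arguments: {"type":"object","properties":{"motion":{"type":"array","items":{"type":"array","items":{"type":"number"}}},"force":{"type":"number"}},"required":["motion"]}

```bash
mkdir -p pics; ls
cat > h.py <<'E'
import numpy as np,cv2
from station import r
np.set_printoptions(precision=1,suppress=True)
def ray(c,uv):
    K=np.array(c["K"],float).reshape(3,3);R=cv2.Rodrigues(np.array(c["rvec"],float))[0];t=np.array(c["tvec"],float).ravel()
    d=(np.array(uv,float)-K[:2,2])/[K[0,0],K[1,1]];s=d.copy()
    for _ in range(30): s=d/(1+c["k1"]*(s@s))
    return -R.T@t,R.T@np.append(s,1)
def at(c,uv,z):
    o,d=ray(c,uv);return o+d*(z-o[2])/d[2]
def proj(c,P):
    K=np.array(c["K"],float).reshape(3,3);R=cv2.Rodrigues(np.array(c["rvec"],float))[0];t=np.array(c["tvec"],float).ravel()
    p=np.atleast_2d(P)@R.T+t;s=p[:,:2]/p[:,2:];s=s*(1+c["k1"]*(s**2).sum(1,keepdims=True))
    return s*[K[0,0],K[1,1]]+K[:2,2]
E
python3 - <<'E'
from h import *
for n in("top","side"):
    c=r.capture(n);cv2.imwrite(f"pics/{n}0.png",c["color"])
    print(n,ray(c,(320,240)),c["k1"])
    for l in("track","tote","gate","blower","trigger","lock_button","cleaner","parts_carton","wrench","trumpet"):
        print(l,[(np.array(b["extent"]),round(b["score"],2)) for b in r.boxes_of(c,l)[:2]])
print(r.state())
E
```

```text
pics
top (array([473.4,   5.6, 828.2]), array([ 0.1,  0.1, -1. ])) -0.021001869121410957
track [(array([306.4, 190.4, 231.5, 124.8]), 0.79)]
tote [(array([435.9, 223.3,  93.7,  75.4]), 0.57)]
gate [(array([392.6, 191. ,  77.6,  28.5]), 0.87)]
blower [(array([111.5, 230.3, 188.3,  71.5]), 0.74)]
trigger []
lock_button [(array([305. , 191.4, 234.6, 123.8]), 0.57), (array([194.1, 275.4,  12.6,   6.9]), 0.41)]
cleaner [(array([203.6, 146.8,  48.3,  45.3]), 0.84)]
parts_carton [(array([305.4, 111.7,  99.4,  81.8]), 0.63)]
wrench [(array([424.9, 340.6,  94.9,  19.7]), 0.67)]
trumpet [(array([329.8, 333.9,  39.1,  42.7]), 0.59)]
side (array([478.1, 554.4, 642.4]), array([ 0.1, -0.7, -0.7])) 0.03742093153556703
track [(array([303.7, 170.4,  97.5, 167. ]), 0.87), (array([309. , 175.3,   8.3,  65.5]), 0.66)]
tote [(array([335.7, 158. ,  59. ,  68.3]), 0.88)]
gate [(array([307.6, 176.5,  10.4,  69.3]), 0.82)]
blower [(array([279.5, 283.2,  91.2, 195. ]), 0.96)]
trigger [(array([311.8, 341.4,  27. ,  56.2]), 0.63)]
lock_button [(array([344.6, 373.2,   9.1,  16.9]), 0.43), (array([189.7, 327.4,  51.8,  84.2]), 0.35)]
cleaner [(array([189.3, 327. ,  52.2,  82.9]), 0.88), (array([302.7, 171.5,  96.8, 163. ]), 0.59)]
parts_carton [(array([199.7, 229.8,  86.5,  87.7]), 0.74)]
wrench [(array([425.6, 201.6,  21.8,  58.3]), 0.98), (array([312.7, 340.7,  29.1,  58. ]), 0.36)]
trumpet [(array([425.9, 202.1,  23.7,  56.6]), 0.7), (array([196.5, 230.4,  88.3,  87.6]), 0.19)]
{'t': 1.1, 'q': array([ 1.2,  0.5, -0. ,  1.6,  0. ,  1.1, -0.1]), 'dq': array([-0.,  0.,  0., -0.,  0.,  0.,  0.]), 'joint_torque': array([ -0. , -52. ,  -0. , -24.4,  -0.1,   0. ,   0. ]), 'ee_pos': array([ 228.2, -608.6,  214.6]), 'tcp_rot': array([[ 0.9,  0.4,  0. ],
       [ 0.4, -0.9, -0. ],
       [-0. ,  0. , -1. ]]), 'contact_force': array([ 0.2, -0.5, -0.5]), 'ft_torque': array([ 0., -0.,  0.]), 'grip_force': 0.0, 'finger_gap': 91.89256649039494}
```

View pics/top0.png

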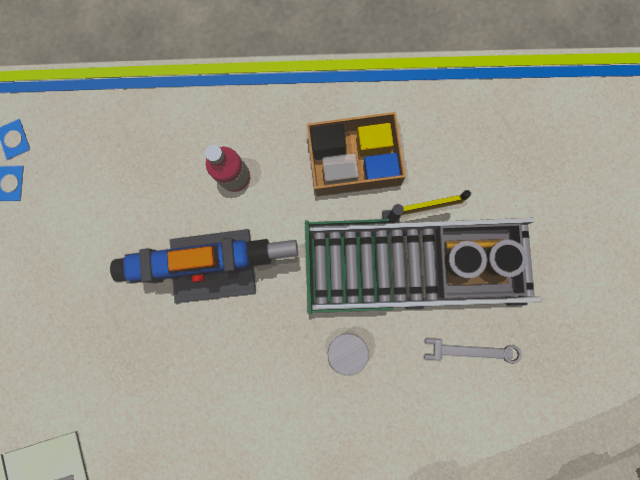

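View pics/side0.png

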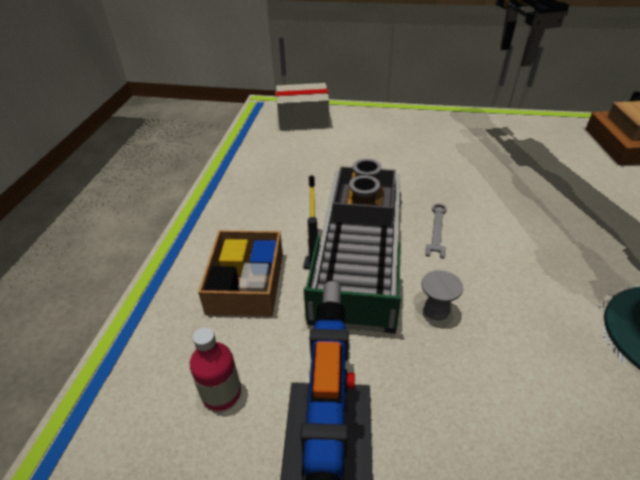

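Top view: blower on the left (trigger ~(191,258), button ~(198,278)), green wall ~u 308, tote ~(485,258), gate tip ~(467,195), trumpet ~(348,354), wrench ~(475,351). Side view agrees. Next, a zoom for the edges.

Run:
```python
from h import *
c=r.capture("top");im=c["color"]
a=cv2.resize(im[180:325,295:545],None,fx=3.2,fy=3.2,interpolation=cv2.INTER_CUBIC);cv2.imwrite("pics/a.png",a)
hsv=cv2.cvtColor(im,cv2.COLOR_BGR2HSV)
def mk(lo,hi,x0,x1,y0,y1,z,name):
    m=cv2.inRange(hsv,lo,hi);k=np.zeros_like(m);k[y0:y1,x0:x1]=m[y0:y1,x0:x1]
    n,l,s,_=cv2.connectedComponentsWithStats(k);i=1+np.argmax(s[1:,4]);p=np.argwhere(l==i)[:,::-1].astype(np.float32)
    b=cv2.boxPoints(cv2.minAreaRect(p));print(name,len(p),p.mean(0),at(c,p.mean(0),z));print(np.array([at(c,q,z) for q in b]))
mk((8,150,120),(20,255,255),150,230,240,280,157,"trig")
mk((22,100,100),(35,255,255),395,475,185,220,110,"gate")
mk((0,170,100),(7,255,255),185,210,270,290,130,"btn")
mk((50,60,20),(85,255,255),300,330,200,330,95,"wall")
```

```text
trig 854 [189.8 258.2] [533.5 238.2 157. ]
[[544.1 274.9 157. ]
 [551.8 206.4 157. ]
 [523.1 202.1 157. ]
 [515.3 270.2 157. ]]
gate 289 [431.3 202.6] [ 623.2 -136.1  110. ]
[[ 618.5  -89.4  110. ]
 [ 635.9 -181.7  110. ]
 [ 628.  -182.9  110. ]
 [ 610.6  -90.7  110. ]]
btn 63 [197.  277.7] [505.1 235.1 130. ]
[[509.5 243.3 130. ]
 [509.3 227.4 130. ]
 [500.  227.1 130. ]
 [500.1 243.  130. ]]
wall 401 [310.2 266.8] [523.   60.3  95. ]
[[598.6  68.7  95. ]
 [598.1  29.1  95. ]
 [448.5  30.3  95. ]
 [448.7  68.9  95. ]]
```

View pics/a.png

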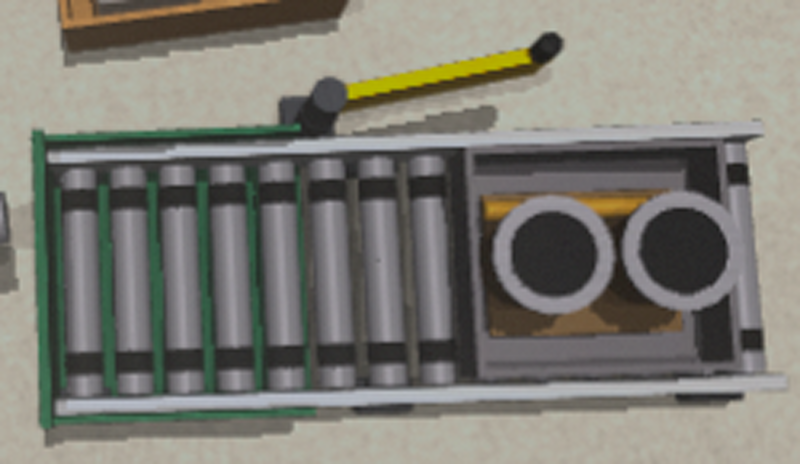

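```bash
cat >> h.py <<'E'
def T(p,P):
    P=np.atleast_2d(np.array(P,float));c,s=np.cos(p[2]),np.sin(p[2])
    return np.c_[p[0]+c*P[:,0]-s*P[:,1],p[1]+s*P[:,0]+c*P[:,1],P[:,2]]
E
python3 - <<'E'
from h import *
from scipy.optimize import least_squares
c=r.capture("top");s=r.capture("side")
uv=np.array([(35,131),(43,427),(760,122),(786,388)])/3.2+[295,180]
P=[(75,75,95),(-75,75,95),(70.5,-310,68),(-70.5,-310,68)]
f=least_squares(lambda p:(proj(c,T(p,P))-uv).ravel(),[525,-10,0]);t=f.x
print("track",np.round(t,4),"res",f.fun)
tc=np.array([533.5,238.2,np.arctan2(7.7,68.5)]);b=tc
print("blower",b,"btn pred px",proj(c,T(b,[-30,0,130])))
h=T(t,[85,-78,110])[0];print("hinge",h)
# gate line fit
print("gate knob world",at(c,(295+551/3.2,180+42/3.2),132),T(t,[(85,-186,132)]))
for n,u,z in(("tote rear L",(725,145),100),("tote rear R",(742,374),100),("front",(470,150),100),("mouth1",(553,254),126),("mouth2",(683,250),126)):
    w=at(c,np.array(u)/3.2+[295,180],z); d=w-[t[0],t[1],0];print(n,w,"in track",T([0,0,-t[2]],d))
for nm,u in(("carton",[(404,190),(317,193),(305,118),(396,113)]),("cleaner",[(215,153)])):
    print(nm,[at(c,q,60 if nm=="carton" else 145) for q in u])
im=s["color"].copy()
def poly(p,pts,col):
    cv2.polylines(im,[np.round(proj(s,T(p,pts))*8).astype(np.int32)],True,col,1,cv2.LINE_AA,3)
poly(t,[(-75,75,95),(75,75,95),(75,68,95),(-75,68,95)],(255,0,255))
poly(t,[(62.5,-310,68),(70.5,-310,68),(70.5,68,68),(62.5,68,68)],(0,255,255));poly(t,[(-62.5,-310,68),(-70.5,-310,68),(-70.5,68,68),(-62.5,68,68)],(0,255,255))
poly(b,[(-15,-35,157),(15,-35,157),(15,35,157),(-15,35,157)],(255,0,255))
poly(b,[(-34,-10*np.cos(a),124+10*np.sin(a)) for a in np.linspace(0,6.2,16)],(0,255,0))
cv2.imwrite("pics/b.png",cv2.resize(im[150:450,180:480],None,fx=2,fy=2))
E
```

```text
track [525.4  -7.4   0. ] res [-1.5  0.3 -1.3 -0.2  1.5 -0.8  1.3  0.5]
blower [533.5 238.2   0.1] btn pred px [[197.2 278.7]]
hinge [612.5 -83.1 110. ]
gate knob world [ 632.9 -188.   132. ] [[ 615.4 -191.   132. ]]
tote rear L [ 586.  -281.2  100. ] in track [[  53.1 -275.3  100. ]]
tote rear R [ 471.7 -282.5  100. ] in track [[ -61.2 -273.5  100. ]]
front [ 585.1 -153.6  100. ] in track [[  55.7 -147.7  100. ]]
mouth1 [ 529.9 -185.6  126. ] in track [[  -0.3 -178.2  126. ]]
mouth2 [ 531.2 -247.8  126. ] in track [[  -0.8 -240.4  126. ]]
carton [array([ 656.6, -100. ,   60. ]), array([653.7,  50.7,  60. ]), array([791. ,  71.6,  60. ]), array([796.5, -90.1,  60. ])]
cleaner [array([701.4, 207.4, 145. ])]
```

View pics/b.png

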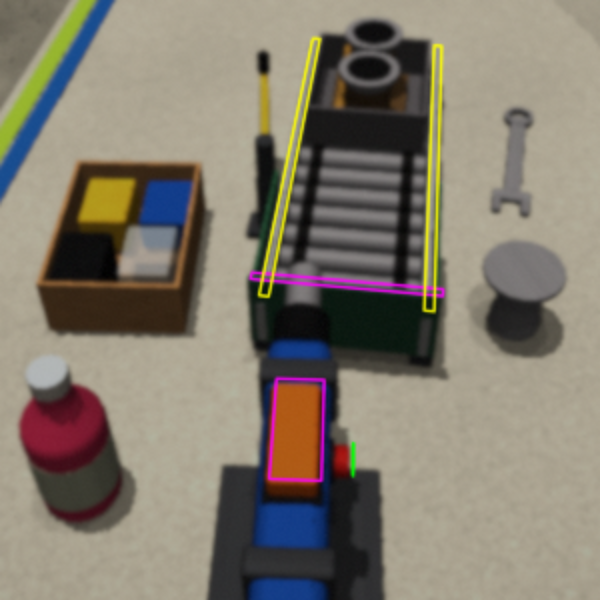

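```bash
cat >> h.py <<'E'
from scipy.spatial.transform import Rotation as Ro
TR=np.array([525.4,-7.4,0.027]);BL=np.array([533.5,238.2,0.112])
def frame(yaw,lean=0):
    l=np.radians(lean);z=Ro.from_euler('z',yaw).as_matrix()
    y=np.array([np.cos(l),0,np.sin(l)]);zz=np.array([np.sin(l),0,-np.cos(l)]);return z@np.c_[np.cross(y,zz),y,zz]
def need(p,Pt,yaw,lean=0):
    S=r.state();A=np.array(S["tcp_rot"]).reshape(3,3);G=frame(yaw,lean);W=T(p,Pt)[0];d=W-S["ee_pos"]
    print("t",round(S["t"],2),"pos",S["ee_pos"],"world target",W)
    print("turn deg",np.degrees(Ro.from_matrix(A.T@G).as_rotvec()),"shift now-axes mm",A.T@d,"after-turn mm",G.T@d,"F",S["contact_force"])
E
python3 - <<'E'
from h import *
from scipy.optimize import least_squares
need(TR,[0,-312,85],TR[2])
E
```

```text
t 1.25 pos [ 228.2 -608.6  214.6] world target [ 533.8 -319.3   85. ]
turn deg [  0.   0. -71.] shift now-axes mm [ 387.7 -163.6  129.6] after-turn mm [281.  313.3 129.6] F [-0.2  0.2  0.2]
```

Emit:
apply_moves --pt "0 0 -10.2 0 0 0 0.3" --pt "0 0 -10.2 0 0 0 0.3" --pt "0 0 -10.2 0 0 0 0.3" --pt "0 0 -10.2 0 0 0 0.3" --pt "0 0 -10.2 0 0 0 0.3" --pt "0 0 -10 0 0 0 0.3" --pt "0 0 -10 0 0 0 0.3" --pt "0 0 0 3.5 3.9 0 0.3" --pt "0 0 0 3.5 3.9 0 0.3" --pt "0 0 0 3.5 3.9 0 0.3" --pt "0 0 0 3.5 3.9 0 0.3" --pt "0 0 0 3.5 3.9 0 0.3" --pt "0 0 0 3.5 3.9 0 0.3" --pt "0 0 0 3.5 3.9 0 0.3" --pt "0 0 0 3.5 3.9 0 0.3" --pt "0 0 0 0 0 0 0.3"

```text
t: 3.25
ee_pos: [536.0, -315.3, 214.8]
tcp_rot: [[-0.035, 0.999, 0.002], [0.999, 0.035, 0.002], [0.002, 0.002, -1.0]]
contact_force: [0.0, -0.3, 0.1]
finger_gap: 59.5
grip_force: 0.0
```

Run:
```python
from h import *
need(TR,[0,-312,85],TR[2])
```

```text
t 3.25 pos [ 536.  -315.3  214.8] world target [ 533.8 -319.3   85. ]
turn deg [ 0.1 -0.1  0.5] shift now-axes mm [ -4.2  -2.6 129.8] after-turn mm [ -4.   -2.3 129.8] F [ 0.  -0.3  0.1]
```

Emit:
apply_moves --pt "0 0 0.5 -0.4 -0.2 4.4 0.3" --pt "0 0 0 0 0 4.4 0.3" --pt "0 0 0 0 0 4.2 0.3" --pt "0 0 0 0 0 0 0.3" --pt "0 0 0 0.8 0 0 0.3" --pt "0 0 0 0.8 0 0 0.3" --pt "0 0 0 0.8 0 0 0.3" --pt "0 0 0 1.2 0 0 0.3" --pt "0 0 0 1.4 0 0 0.3" --pt "0 0 0 1.4 0 0 0.3" --pt "0 0 0 1.4 0 0 0.3" --pt "0 0 0 1.4 0 0 0.3" --pt "0 0 0 1.4 0 0 0.3" --pt "0 0 0 1.4 0 0 0.3" --pt "0 0 0 1.4 0 0 0.3" --pt "0 0 0 1.4 0 0 0.3" --pt "0 0 0 1.4 0 0 0.3" --pt "0 0 0 1.2 0 0 0.3" --pt "0 0 0 1.0 0 0 0.3" --pt "0 0 0 0.8 0 0 0.3"

```text
t: 5.75
ee_pos: [526.6, -131.3, 84.3]
tcp_rot: [[-0.019, 1.0, -0.001], [1.0, 0.019, 0.001], [0.001, -0.001, -1.0]]
contact_force: [-1.8, -2.4, 1.2]
finger_gap: 59.5
grip_force: 1.4
```

Run:
```python
from h import *
need(TR,[0,-72,85],TR[2])
c=r.capture("side");cv2.imwrite("pics/c.png",c["color"][100:400,200:500].repeat(2,0).repeat(2,1))
```

```text
t 5.75 pos [ 526.6 -131.3   84.3] world target [527.3 -79.4  85. ]
turn deg [-0.1 -0.  -0.5] shift now-axes mm [51.9  1.7 -0.7] after-turn mm [51.9  2.1 -0.7] F [-1.8 -2.4  1.2]
```

View pics/c.png

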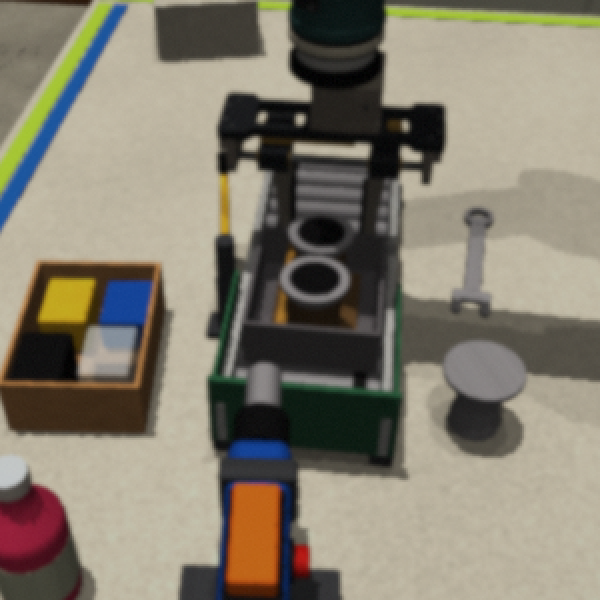

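Run:
```python
from h import *
c=r.capture("top")
for z in(90,110,130,150,170): print(z,proj(c,T(TR,[85,-78,z])),at(c,(398.1,208.8),z))
```

```text
90 [[396.9 212. ]] [617.8 -85.2  90. ]
110 [[398.3 209.7]] [613.9 -82.7 110. ]
130 [[399.9 207.2]] [610.  -80.3 130. ]
150 [[401.5 204.6]] [606.1 -77.8 150. ]
170 [[403.2 201.9]] [602.2 -75.3 170. ]
```

Emit:
apply_moves --pt "0 0 0 0.8 0 0 0.3" --pt "0 0 0 0.8 0 0 0.3" --pt "0 0 0 0.8 0 0 0.3" --pt "0 0 0 0.8 0 0 0.3" --pt "0 0 0 0.7 0 0 0.3" --pt "0 0 0 0.5 0 0 0.3" --pt "0 0 0 0.3 0 0 0.3" --pt "0 0 0 0.2 0 0 0.3" --pt "0 0 0 0.2 0 0 0.3" --pt "0 0 0 0 0 0 0.3"

```text
t: 7.1
ee_pos: [526.3, -81.0, 84.7]
tcp_rot: [[-0.019, 1.0, 0.0], [1.0, 0.019, 0.0], [0.0, 0.0, -1.0]]
contact_force: [0.6, 0.6, -0.4]
finger_gap: 59.7
grip_force: 0.1
```

Run:
```python
from h import *
need(TR,[0,-72,85],TR[2])
for n in("side",):
    c=r.capture(n);cv2.imwrite("pics/d.png",c["color"][150:350,250:450].repeat(3,0).repeat(3,1))
```

```text
t 7.1 pos [526.3 -81.   84.7] world target [527.3 -79.4  85. ]
turn deg [ 0.  -0.  -0.5] shift now-axes mm [ 1.6  1.  -0.3] after-turn mm [ 1.6  1.  -0.3] F [ 0.6  0.6 -0.4]
```

View pics/d.png

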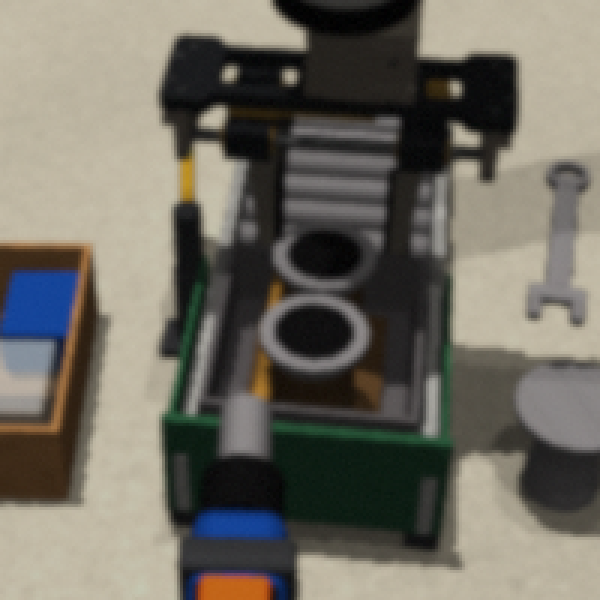

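The tote's front wall is practically at the green wall (front rim ~(315,412), wall top ~(310,425)). I'll nudge until a contact force shows.

Emit:
apply_moves --pt "0 0 0 0.2 0 0 0.3" --pt "0 0 0 0.2 0 0 0.3" --pt "0 0 0 0 0 0 0.3"

```text
t: 7.52
ee_pos: [526.4, -77.7, 84.7]
tcp_rot: [[-0.018, 1.0, 0.001], [1.0, 0.018, -0.0], [-0.0, 0.001, -1.0]]
contact_force: [0.6, -1.8, -0.0]
finger_gap: 59.8
grip_force: 1.1
```

Emit:
apply_moves --pt "0 0 0 0.2 0 0 0.3" --pt "0 0 0 0.2 0 0 0.3" --pt "0 0 0 0 0 0 0.3"

```text
t: 7.9
ee_pos: [526.6, -77.3, 84.8]
tcp_rot: [[-0.017, 1.0, 0.001], [1.0, 0.017, -0.005], [-0.005, 0.001, -1.0]]
contact_force: [2.6, -10.2, 0.6]
finger_gap: 59.7
grip_force: 5.2
```

Emit:
apply_moves --pt "0 0 0 -0.6 0 0 0.3" --pt "0 0 0 -2 0 0 0.3" --pt "0 0 0 -4 0 0 -1" --pt "0 0 0 0 0 -4.5 -1" --pt "0 0 0 0 0 -4.5 -1" --pt "0 0 0 -0.5 4.5 0 -1" --pt "0 0 0 -0.5 4.5 0 -1" --pt "0 0 0 0 4.5 0 -1" --pt "0 0 0 0 0 0 -1"

```text
t: 9.02
ee_pos: [664.2, -144.7, 173.4]
tcp_rot: [[-0.02, 1.0, 0.0], [1.0, 0.02, 0.003], [0.003, 0.0, -1.0]]
contact_force: [-0.0, 0.7, -0.5]
finger_gap: 0.5
grip_force: 0.0
```

Run:
```python
from h import *
need(TR,[135,-146,88],TR[2])
W=[np.array([134.8,-145.8])]
for f in np.r_[-0.25:1.57:19j]:
    u=np.array([-np.sin(f),-np.cos(f)]);n=np.array([-np.cos(f),np.sin(f)])
    f_=np.array([85,-78])+75*u-n*(4+18*abs(n[0])+10*abs(n[1]));W.append(f_)
W=np.array(W);d=np.diff(W,axis=0);print(W[-1])
print(np.round(d[:,::-1]/10,2).tolist())
c=r.capture("top")
b=r.boxes_of(c,"tote")[:1];print(b)
m=cv2.inRange(cv2.cvtColor(c["color"],cv2.COLOR_BGR2HSV),(22,100,100),(35,255,255))
print(r.boxes_of(c,"gate")[:1])
```

```text
t 9.03 pos [ 664.2 -144.7  173.4] world target [ 664.3 -149.7   88. ]
turn deg [ 0.  -0.2 -0.4] shift now-axes mm [-5.2 -0.  85.4] after-turn mm [-5.  -0.1 85.4] F [-0.   0.7 -0.5]
[ 10.  -92.1]
[[0.1, -0.81], [-0.4, -0.76], [-0.31, -0.81], [-0.23, -0.75], [-0.16, -0.7], [-0.09, -0.73], [-0.02, -0.76], [0.06, -0.77], [0.15, -0.78], [0.24, -0.78], [0.34, -0.77], [0.43, -0.74], [0.52, -0.7], [0.61, -0.64], [0.69, -0.58], [0.77, -0.5], [0.83, -0.41], [0.89, -0.31], [0.93, -0.2]]
[{'extent': [307.4, 230.7, 83.7, 73.0], 'score': 0.74}]
[{'extent': [390.4, 198.9, 56.7, 21.9], 'score': 0.55}]
```

Emit:
apply_moves --pt "0 0 0 -0.5 0 4.3 -1" --pt "0 0 0 0 0 4.2 -1" --pt "0 0 0 0 0 0 -1" --pt "0 0 0 0 -0.8 0 -1" --pt "0 0 0 -0.3 -0.8 0 -1" --pt "0 0 0 -0.3 -0.8 0 -1" --pt "0 0 0 -0.2 -0.75 0 -1" --pt "0 0 0 -0.2 -0.7 0 -1" --pt "0 0 0 -0.1 -0.7 0 -1" --pt "0 0 0 0 -0.8 0 -1" --pt "0 0 0 0 -0.8 0 -1" --pt "0 0 0 0.1 -0.8 0 -1" --pt "0 0 0 0.2 -0.8 0 -1" --pt "0 0 0 0.3 -0.8 0 -1" --pt "0 0 0 0.4 -0.75 0 -1" --pt "0 0 0 0.5 -0.7 0 -1" --pt "0 0 0 0 0 0 -1"

```text
t: 11.3
ee_pos: [561.5, -149.1, 89.5]
tcp_rot: [[-0.019, 1.0, -0.001], [1.0, 0.019, 0.0], [0.0, -0.001, -1.0]]
contact_force: [-0.1, -0.4, 0.6]
finger_gap: 0.3
grip_force: 0.0
```

Run:
```python
from h import *
need(TR,[10,-92,88],TR[2])
c=r.capture("top");a=c["color"][150:350,250:550];cv2.imwrite("pics/e.png",cv2.resize(a,None,fx=2,fy=2))
```

```text
t 11.3 pos [ 561.5 -149.1   89.5] world target [537.9 -99.1  88. ]
turn deg [-0.1 -0.  -0.5] shift now-axes mm [ 50.5 -22.6   1.5] after-turn mm [ 50.7 -22.2   1.5] F [-0.1 -0.4  0.6]
```

View pics/e.png

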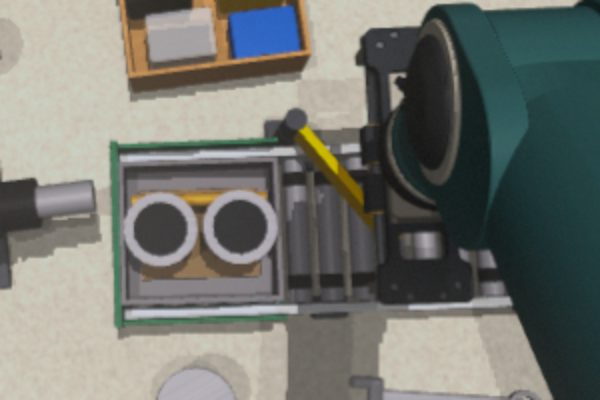

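The gate is about 50° round, from hinge (295,120) to ~(375,225), and the tote is home. I'll finish the arc.

Emit:
apply_moves --pt "0 0 0 0.5 -0.6 0 -1" --pt "0 0 0 0.7 -0.5 0 -1" --pt "0 0 0 0.8 -0.5 0 -1" --pt "0 0 0 0.8 -0.4 0 -1" --pt "0 0 0 0.8 -0.3 0 -1" --pt "0 0 0 0.8 0 0 -1" --pt "0 0 0 0.6 0 0 -1" --pt "0 0 0 0 0 0 -1"

```text
t: 12.35
ee_pos: [538.5, -99.3, 89.5]
tcp_rot: [[-0.019, 1.0, -0.0], [1.0, 0.019, 0.0], [0.0, -0.0, -1.0]]
contact_force: [0.6, 0.2, -0.6]
finger_gap: 0.4
grip_force: 0.0
```

Emit:
apply_moves --pt "0 0 0 0.2 0 0 -1" --pt "0 0 0 0.2 0 0 -1" --pt "0 0 0 0.2 0 0 -1" --pt "0 0 0 0 0 0 -1"

```text
t: 12.85
ee_pos: [538.4, -96.9, 89.6]
tcp_rot: [[-0.016, 1.0, 0.0], [1.0, 0.016, -0.003], [-0.003, 0.0, -1.0]]
contact_force: [0.1, -5.8, -1.3]
finger_gap: 0.5
grip_force: 3.1
```

Emit:
apply_moves --pt "0 0 0 -1 0 0 -1" --pt "0 0 0 -1.5 0 0 -1" --pt "0 0 0 0 0 -5 -1" --pt "0 0 0 0 0 -5 -1" --pt "0 0 0 0 0 -5 -0.09" --pt "0 0 0 5 0 0 -0.09" --pt "0 0 0 5 0 0 -0.09" --pt "0 0 0 5 0 0 -0.09" --pt "0 0 0 5 0 0 -0.09" --pt "0 0 0 5 0 0 -0.09" --pt "0 0 0 5 0 0 -0.09" --pt "0 0 0 5 0 0 -0.09" --pt "-9 0 0 0 0 0 -0.09" --pt "-9 0 0 0 0 0 -0.09" --pt "-9 0 0 0 0 0 -0.09" --pt "-9 0 0 0 0 0 -0.09" --pt "0 0 0 0 0 0 -0.09"

```text
t: 14.98
ee_pos: [532.1, 228.1, 238.5]
tcp_rot: [[-0.015, 0.832, 0.555], [1.0, 0.018, -0.0], [-0.01, 0.555, -0.832]]
contact_force: [0.4, -0.4, 1.2]
finger_gap: 41.8
grip_force: 0.0
```

Run:
```python
from h import *
need(BL,[-25,0,168],BL[2],36)
```

```text
t 14.97 pos [532.1 228.1 238.5] world target [508.7 235.4 168. ]
turn deg [-2.3  3.7 -4.3] shift now-axes mm [  8.3 -58.5  45.6] after-turn mm [  9.8 -59.7  43.8] F [ 0.4 -0.4  1.2]
```

Emit:
apply_moves --pt "-2.3 3.7 -4.3 0 0 0 -0.09" --pt "0 0 0 0.5 -3 0 -0.09" --pt "0 0 0 0.5 -3 0 -0.09" --pt "0 0 0 0 0 2.2 -0.09" --pt "0 0 0 0 0 2.2 -0.09" --pt "0 0 0 0 0 0 -0.09" --pt "0 0 0 0 0 0 -0.09"

```text
t: 15.85
ee_pos: [511.0, 236.0, 169.0]
tcp_rot: [[-0.109, 0.803, 0.585], [0.994, 0.086, 0.067], [0.003, 0.589, -0.808]]
contact_force: [0.1, 0.1, -0.7]
finger_gap: 41.8
grip_force: 0.0
```

Run:
```python
from h import *
need(BL,[-25,0,168],BL[2],36)
s=r.capture("side");t=r.capture("top")
S=r.state();A=np.array(S["tcp_rot"])
for c in(s,t): print(proj(c,[S["ee_pos"]+21*A[:,1],S["ee_pos"]-21*A[:,1]]))
a=cv2.resize(s["color"][270:450,240:440],None,fx=2.2,fy=2.2);b=cv2.resize(t["color"][200:320,110:290],None,fx=2.2,fy=2.2)
o=np.zeros((400,840,3),np.uint8);o[:396,:440]=a;o[:264,442:838]=b;cv2.imwrite("pics/f.png",o[:,:800])
tt=r.boxes_of(t,"gate")[:1];print(tt,r.boxes_of(t,"tote")[:1])
```

```text
t 15.85 pos [511. 236. 169.] world target [508.7 235.4 168. ]
turn deg [ 0.1 -0.  -0.2] shift now-axes mm [-0.3 -2.6 -0.6] after-turn mm [-0.3 -2.6 -0.6] F [ 0.1  0.1 -0.7]
[[333.2 351.5]
 [361.6 364.6]]
[[184.1 260.7]
 [191.6 284.4]]
[{'extent': [391.6, 207.2, 13.7, 75.2], 'score': 0.72}] [{'extent': [311.5, 230.4, 79.7, 73.4], 'score': 0.8}]
```

View pics/f.png

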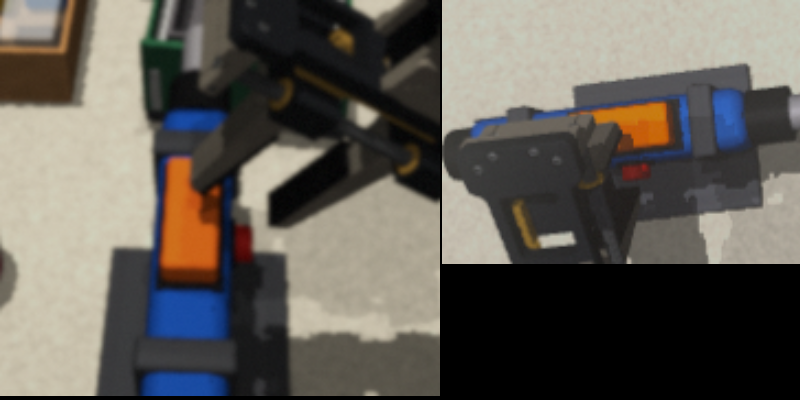

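Emit:
apply_moves --pt "0 0 0 0 -0.16 -0.12 -0.09" --pt "0 0 0 0 -0.59 0.81 -0.09" --pt "0 0 0 0 -0.59 0.81 -0.09" --pt "0 0 0 0 -0.24 0.32 -0.09" --pt "0 0 0 0 -0.24 0.32 -0.09" --pt "0 0 0 0 -0.24 0.32 -0.09" --pt "0 0 0 0 0 0 -0.09"

```text
t: 16.92
ee_pos: [508.3, 236.0, 136.6]
tcp_rot: [[-0.11, 0.803, 0.586], [0.994, 0.087, 0.067], [0.003, 0.59, -0.808]]
contact_force: [-3.2, -1.4, 4.3]
finger_gap: 41.6
grip_force: 2.5
```

Emit:
apply_moves --pt "0 0 0 0 -0.12 0.16 -0.09" --pt "0 0 0 0 -0.12 0.16 -0.09" --pt "0 0 0 0 0 0 -0.09"

```text
t: 17.3
ee_pos: [508.5, 236.1, 133.3]
tcp_rot: [[-0.11, 0.802, 0.587], [0.994, 0.087, 0.067], [0.003, 0.591, -0.807]]
contact_force: [-6.4, -2.3, 9.0]
finger_gap: 41.7
grip_force: 4.6
```

Emit:
apply_moves --pt "0 0 0 0 0.32 0.24 -0.09" --pt "0 0 0 0 0.32 0.24 -0.09" --pt "0 0 0 0 0.32 0.24 -0.09" --pt "0 0 0 0 0.32 0.24 -0.09" --pt "0 0 0 0 0 0 -0.09"

```text
t: 17.92
ee_pos: [523.9, 238.9, 133.3]
tcp_rot: [[-0.112, 0.802, 0.586], [0.994, 0.088, 0.069], [0.004, 0.59, -0.807]]
contact_force: [-7.5, -1.0, 10.3]
finger_gap: 42.1
grip_force: 6.0
```

Run:
```python
from h import *
need(BL,[-9,0,133.6],BL[2],36)
s=r.capture("side");t=r.capture("top")
a=cv2.resize(s["color"][310:430,280:420],None,fx=3,fy=3);b=cv2.resize(t["color"][220:320,140:260],None,fx=3,fy=3)
o=np.zeros((360,780,3),np.uint8);o[:360,:420]=a;o[:300,420:780]=b;cv2.imwrite("pics/g.png",o)
```

```text
t 17.93 pos [523.9 238.9 133.3] world target [524.6 237.2 133.6]
turn deg [ 0.2 -0.2 -0.1] shift now-axes mm [-1.7  0.6  0. ] after-turn mm [-1.7  0.6  0. ] F [-7.5 -1.  10.3]
```

View pics/g.png

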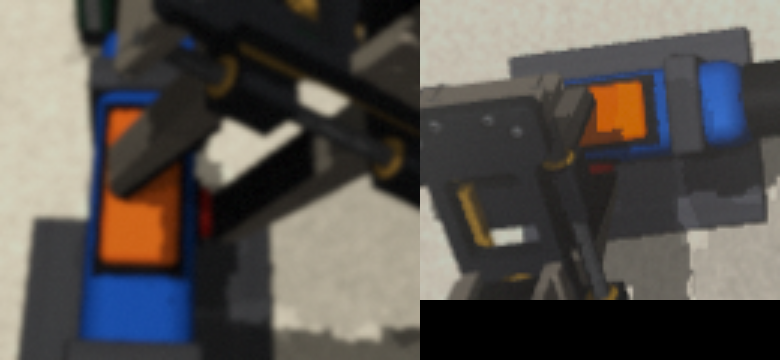

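The button finger's tip is on the red button (crop (205,225)) and the trigger is down. I'll push on until the stop is felt.

Emit:
apply_moves --pt "0 0 0 0 0.16 0.12 -0.09" --pt "0 0 0 0 0.08 0.06 -0.09" --pt "0 0 0 0 0 0 -0.09"

```text
t: 18.4
ee_pos: [526.2, 239.1, 133.2]
tcp_rot: [[-0.112, 0.802, 0.586], [0.994, 0.089, 0.069], [0.003, 0.59, -0.807]]
contact_force: [-13.2, -2.4, 14.0]
finger_gap: 41.8
grip_force: 8.4
```

Emit:
apply_moves --pt "0 0 0 0 0.16 0.12 -0.09" --pt "0 0 0 0 0 0 -0.09"

```text
t: 18.65
ee_pos: [526.9, 239.2, 133.0]
tcp_rot: [[-0.113, 0.803, 0.585], [0.994, 0.09, 0.069], [0.003, 0.59, -0.808]]
contact_force: [-21.2, -4.4, 23.3]
finger_gap: 41.9
grip_force: 14.9
```

Emit:
apply_moves --pt "0 0 0 0 0.18 -0.24 -0.09" --pt "0 0 0 0 0.18 -0.24 -0.09" --pt "0 0 0 0 0.18 -0.24 -0.09" --pt "0 0 0 0 0.24 -0.32 -0.09" --pt "0 0 0 0 0.6 -0.8 -0.09" --pt "0 0 0 0 1.2 -1.6 -0.09" --pt "0 0 0 0 1.5 -2 -0.09" --pt "0 0 0 0 0 -5 -0.09" --pt "0 0 0 0 0 -5 -0.09" --pt "0 0 0 0 0 -5 -0.09" --pt "0 0 0 0 0 -5 -0.09" --pt "0 0 0 0 0 0 -0.09" --pt "0 0 0 0 0 0 -0.09"

```text
t: 20.27
ee_pos: [413.1, 224.4, 361.6]
tcp_rot: [[-0.11, 0.803, 0.586], [0.994, 0.087, 0.067], [0.003, 0.589, -0.808]]
contact_force: [0.8, -0.1, -0.0]
finger_gap: 42.0
grip_force: 0.0
```

Run:
```python
from h import *
s=r.capture("side");t=r.capture("top");print(r.state()["t"])
for c,n in((t,"top"),(s,"side")):
    hsv=cv2.cvtColor(c["color"],cv2.COLOR_BGR2HSV)
    for nm,lo,hi in(("trig",(8,150,120),(20,255,255)),("btn",(0,170,100),(7,255,255))):
        m=cv2.inRange(hsv,lo,hi);k=np.zeros_like(m)
        x0,x1,y0,y1=(150,230,240,290) if n=="top" else (300,365,330,410);k[y0:y1,x0:x1]=m[y0:y1,x0:x1]
        p=np.argwhere(k)[:,::-1];print(n,nm,len(p),p.mean(0) if len(p) else 0, at(c,p.mean(0),151 if nm=="trig" else 130) if len(p) else 0)
    print([(l,r.boxes_of(c,l)[:1]) for l in("gate","tote","trumpet","wrench","cleaner","parts_carton")] if n=="top" else "")
print("pred btn edge rest/in",proj(t,T(BL,[(-34,0,130),(-27,0,130)])))
a=cv2.resize(s["color"][300:430,260:400],None,fx=2.7,fy=2.7);b=cv2.resize(t["color"][200:320,120:420],None,fx=1.4,fy=1.4)
o=np.zeros((351,798,3),np.uint8);o[:351,:378]=a;o[:168,378:798]=b;cv2.imwrite("pics/k.png",o)
```

```text
20.375
top trig 845 [191.1 258.4] [533.6 238.4 151. ]
top btn 3 [197.3 275.3] [508.9 234.8 130. ]
[('gate', [{'extent': [387.1, 205.2, 20.7, 81.1], 'score': 0.62}]), ('tote', [{'extent': [307.9, 230.6, 84.2, 74.3], 'score': 0.89}]), ('trumpet', [{'extent': [327.9, 334.1, 41.5, 43.6], 'score': 0.57}]), ('wrench', [{'extent': [424.2, 339.3, 99.2, 23.4], 'score': 0.86}]), ('cleaner', [{'extent': [205.6, 145.7, 47.6, 47.5], 'score': 0.63}]), ('parts_carton', [{'extent': [304.3, 111.3, 100.4, 82.7], 'score': 0.59}])]
side trig 1215 [326.7 369.9] [534.9 243.9 151. ]
side btn 1 [336. 345.] [531.  191.9 130. ]

pred btn edge rest/in [[197.4 281.2]
 [197.  276.7]]
```

View pics/k.png

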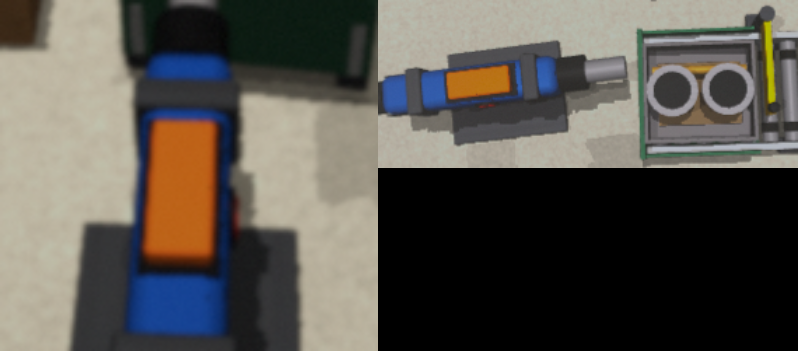

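The button stays in (only a sliver shows at (236,215)), the trigger is lower than at rest, the gate is across, the tote is home and the bystanders are unmoved. Handing in.

```bash
python3 -c "
from station import r
print(r.hand_in())"
```

```text
the job is handed in; nothing more can be done
None
```

I handed the job in after about 20 s of the 59 s allowed; the judge gave no verdict, but the last pictures show the tote home against the green wall, the gate closed behind it, the blower's button and trigger held in with the arm clear, and the bottle, carton, wrench and trumpet unmoved.

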